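# Build the brazing hearth's back wall in staggered courses

### The arm

A 6-joint arm with a two-finger parallel gripper is mounted at the origin on the work surface. World frame = base frame: x ahead of the robot, y to its left, z up, the work surface at z = 0. Lengths are in m, angles in rad, forces in N, time in s.
With the tool pointing down it reaches from about 0.375 to 0.9 m from the base axis. Payload 3.1 kg.
Tool frame: the origin (TCP) lies at the very end of the fingers, on their centre line; the grasp point (between the pads) lies 19 mm behind it; z points along the fingers, y is the line along which they close (so a half turn about z gives the same grasp; the last joint's range is limited). The gripper opens to 85 mm and grips with 20 to 120 N. Pads are 22 mm wide; open, the fingers measure 114 mm over their backs; the gripper's body (76 mm by 85 mm) begins 54 mm behind the grasp point. The pads swing forward as they close: fully open they stand 13 mm farther back than shut.
Start: joints at [1.159, 0.527, 1.433, -0, 1.181, -0.178], TCP at [0.145, 0.608, 0.202] pointing down, gripper open.
Joint ranges: [-3.08, 3.08], [-0.75, 2.2], [0.22, 2.44], [-1.43, 4.57], [0, 2.65], [-2.85, 2.85]. Speed limits (rad/s): [2.79, 2.79, 3.14, 3.14, 3.14, 3.14].

### API

Orientations are given as a unit quaternion [x, y, z, w].
In Python, from station import sense, snapshot, camera_params, sign_off gives the robot as it stands.
- The arm moves only by the shell command python3 -m handwheel 'ROWS' [OPENING] [FORCE]. ROWS is JSON, a list that holds one entry, the list of rows, each a list of 4 numbers: the shift along the tool's x, y, z in units of 25 mm (1.0 is 25 mm), then the turn about the tool's z in units of 6 degrees (1.0 is 6 degrees). A call has 1 to 20 rows; each row shifts and turns the commanded pose from where the row before left it, along the tool's axes as they then stand; what a row does not reach is not made up. A row lasts 1/8 s, in which the tool goes at most 62.5 mm and 10.7 degrees, less where a joint would pass 70% of its speed; a pose out of reach is approached as far as the arm can. A call is refused whole if a number of a shift passes 1 or a number of a turn 1, either way. A call with a gripper value outside its range is refused whole. OPENING is the finger opening in mm, from 0 to 85.4, set as the call begins (- or left out, the last holds). The fingers move at their own pace and stop on an object; FORCE is the grip in N (left out, the last holds). Time passes only in rows, so rows that do not move let the fingers close. It gives the time, the measured TCP pose, the force, the opening and the grip force at its end, in the units of the state.
- sense(): the state, without advancing time (a new reading comes with each control period).
- snapshot(name): name is "side" or "top" or "wrist"; returns (picture, depth): 420x560x3 uint8, red, green, blue; 420x560 float32, m along the optical axis (not along the pixel's ray), 0 where there is no reading.
- camera_params(name): a dict with "mtx" (3x3 intrinsics, pixels), "extrinsics" (4x4, takes a point from camera to world coordinates); the wrist camera has in their place "hand_eye" (4x4, takes a point from camera to tool coordinates, whose origin is the TCP and whose axes are the flange's). Camera axes: x right, y up, looking along -z (the intrinsics and any distortion apply to the point x, -y, -z); pixel columns grow to the right and rows downward; lengths in m; the calibration is good to about 2 mm. The wrist camera is an equidistant fisheye: a pixel r from the principal point sees the ray r / f radians off the axis. A picture is of the moment at which its call begins: read the wrist's pose just before it. camera_params takes no time and is no camera call.
- sign_off(): hands the job in; it is judged then, once.
The state is a dict: "t": time; "q": joint angles; "qd": joint speeds; "tau": joint torques, N m; "tcp_pos": TCP position; "tool_rot": TCP orientation; "force": force on the tool from outside, world axes, zero at the start; "ft_torque": the same for the moment, N m; "finger_gap": opening from 0.0 (shut) to 1.0 (fully open); "gripper_force": force on a finger pad.
Only numpy, scipy, OpenCV 4.12 (cv2) and the standard library are available. Lean on these libraries where they do the work, as an engineer would, in place of code of your own. Each camera call takes 0.05 s, during which the arm holds its last target. There are 200 camera calls.

### The job

Set up the brazing hearth: lift the lid off the brick tin by its knob and set it down flat on the bench, then use every firebrick, the three in the tray and those in the tin, to build the hearth's back wall, all bricks lying flat and in line along the tray's back lip (the one away from you): first a course of three set end to end just inside the lip, filling the width between the end lips, then a second course of up to two, each centred over a joint below so that the flame finds no straight joint, and a sixth brick, if there is one, centred over the joint of the second. When the tin is empty put its lid back on, fully home, and leave the other things on the bench alone.

Things in the scene. Friction and masses are not known exactly. Their poses are not given: they have to be found in the camera images.
- tray: hearth tray, sheet steel, fixed on the bench, 230 mm deep (its x) by 304 mm wide (its y); floor 3 mm thick, low lip all round, its top 11 mm above the bench. Inner faces of the lips: end lips y = -142, +142 mm; front and back lip x = -107, +107 mm. Origin: centre of the underside. Its x points from the front lip to the back lip (the long lip away from the robot, turned up to 15 degrees)
- tin: brick tin, open-topped grey sheet metal, fixed on the bench, 266 mm long (its x) by 116 (its y) by 46 mm high, walls and floor 3 mm. Origin: centre of the underside. One to three bricks lie flat in it in one layer, lengths across the tin, at about x = -76, 0 and +76 mm (one or two places may be empty), at least 25 mm free beside each long side
- lid: loose lid of the tin, 0.28 kg: grey plate 282 x 132 x 4 mm, a frame 250 x 100 mm, 8 mm deep, under it (5 mm clearance all round inside the tin) and a wooden knob on top. Origin: centre of the frame's underside; x along the length; plate's underside 8 mm above the origin. On the tin the plate rests on the rim: origin 38 mm above the tin's. Flat on the bench: origin at bench height
- lid_knob (a point): middle of the lid's knob, 33 mm above the lid's origin: a wooden block 44 mm (lid's x) by 24 mm (lid's y) by 30 mm high; 6 mm free under it
- mug: white mug with a handle, bystander, 80 mm across, 88 mm high; origin at the centre of its foot
- multimeter: yellow multimeter lying flat, bystander, 165 x 78 x 34 mm; origin at the centre of its underside
- driver_case: white case of small screwdrivers, bystander, 150 x 210 x 50 mm; origin at the centre of its underside
- brick_a: firebrick, a plain buff block 90 x 45 x 32 mm, about 0.17 kg; origin at its centre; its own x axis runs along the 90 mm length, y across the 45 mm width, z through the 32 mm thickness. Lies flat in the front part of the tray at the start
- brick_b: firebrick, a plain buff block 90 x 45 x 32 mm, about 0.17 kg; origin at its centre; its own x axis runs along the 90 mm length, y across the 45 mm width, z through the 32 mm thickness. Lies flat in the front part of the tray at the start
- brick_c: firebrick, a plain buff block 90 x 45 x 32 mm, about 0.17 kg; origin at its centre; its own x axis runs along the 90 mm length, y across the 45 mm width, z through the 32 mm thickness. Lies flat in the front part of the tray at the start
- brick_d: firebrick, a plain buff block 90 x 45 x 32 mm, about 0.17 kg; origin at its centre; its own x axis runs along the 90 mm length, y across the 45 mm width, z through the 32 mm thickness. Lies flat in the tin at the start, under the lid; may be absent
- brick_e: firebrick, a plain buff block 90 x 45 x 32 mm, about 0.17 kg; origin at its centre; its own x axis runs along the 90 mm length, y across the 45 mm width, z through the 32 mm thickness. Lies flat in the tin at the start, under the lid; may be absent
- brick_f: firebrick, a plain buff block 90 x 45 x 32 mm, about 0.17 kg; origin at its centre; its own x axis runs along the 90 mm length, y across the 45 mm width, z through the 32 mm thickness. Lies flat in the tin at the start, under the lid; may be absent
Mind the look-alikes: they are no part of the job. Leave any orange look-alike of the brick_b alone. Leave any purple or red look-alike of the brick_c alone.

How it is judged:
By the outcome, as a careful person would: the job done as asked, in the order asked, and still so for the second after the job is handed in, with the robot touching nothing.
Of brick_d, brick_e, brick_f only 1 to 3 are there at a start; the rules pass over those that are not, and their reading is None.
At some moment in a run one of lid, brick_a, brick_b, brick_c may be knocked a few centimetres aside while the robot is not near it.
Once in a run the grip may slacken for a moment while it holds something.
It also fails if it takes over 210 s, if anything falls off the work surface, if the arm or the gripper's body presses on something with over 40 N, if the wrist force passes 120 N, or if a joint passes its speed limit or range.

## Working session

There is one attempt and no reset: what is moved stays moved. The work goes in short steps, Python scripts to look and compute and a shell command to move; the robot and the scene stay as the last step left them, time stands still between calls to the robot, and variables do not carry over. Pictures are saved under pics/ and viewed, at most 14 in all, crops included, and the job is handed in when it is done.

```bash
ls; mkdir -p pics; cat > h.py <<'E'
import numpy as np, cv2
from station import sense, snapshot, camera_params
from scipy.spatial.transform import Rotation as R
def snap(n,f=None):
    s=sense(); p,d=snapshot(n)
    if f: cv2.imwrite('pics/'+f,p[...,::-1])
    return s,p,d
E
python3 - <<'E'
from h import *
for n in ('top','side','wrist'):
    s,p,d=snap(n,n+'0.png'); c=camera_params(n); print(n,{k:np.round(v,4).tolist() if not isinstance(v,str) else v for k,v in c.items()}, (d>0).mean())
print(s)
a=cv2.imread('pics/top0.png');b=cv2.imread('pics/side0.png')
E
```

```text
pics
top {'mtx': [[482.7487, 0.0, 276.6506], [0.0, 482.7487, 213.9988], [0.0, 0.0, 1.0]], 'extrinsics': [[-0.0002, 0.9857, -0.1684, 0.2606], [-1.0, -0.0011, -0.005, 0.0096], [-0.0051, 0.1684, 0.9857, 1.6743], [0.0, 0.0, 0.0, 1.0]]} 0.9959098639455782
side {'mtx': [[457.8888, 0.0, 283.5306], [0.0, 457.8888, 208.9317], [0.0, 0.0, 1.0]], 'extrinsics': [[-0.9905, 0.0781, -0.1136, 0.4], [-0.1366, -0.667, 0.7324, 0.9078], [-0.0185, 0.7409, 0.6713, 0.9214], [0.0, 0.0, 0.0, 1.0]]} 0.9960119047619047
wrist {'mtx': [[325.1923, 0.0, 281.2072], [0.0, 325.1923, 208.3299], [0.0, 0.0, 1.0]], 'hand_eye': [[-0.0013, 0.9632, 0.2688, 0.0664], [1.0, 0.0012, 0.0004, -0.0004], [0.0001, 0.2688, -0.9632, -0.1731], [0.0, 0.0, 0.0, 1.0]]} 0.9840603741496599
{'t': 0.1, 'q': array([ 1.15851316e+00,  5.28347008e-01,  1.43377761e+00,  2.51700447e-05,
        1.18139944e+00, -1.78565815e-01]), 'qd': array([-0.00118214, -0.00140147, -0.00446855, -0.00161147, -0.00051427,
        0.00094315]), 'tau': array([-1.27842877e-04, -4.43305063e+01, -1.78586698e+01, -2.25347876e-04,
        3.91598893e-03,  1.18617623e-05]), 'tcp_pos': array([0.14446688, 0.60735713, 0.20104653]), 'tool_rot': array([ 1.16597591e-01,  9.93178770e-01, -9.20476018e-04, -2.92293718e-04]), 'force': array([-0.07801493, -0.4286818 , -0.0403874 ]), 'ft_torque': array([-0.00374475,  0.05199995,  0.00285816]), 'gripper_force': 0.0, 'finger_gap': 0.9996515721186809}
```

View pics/top0.png

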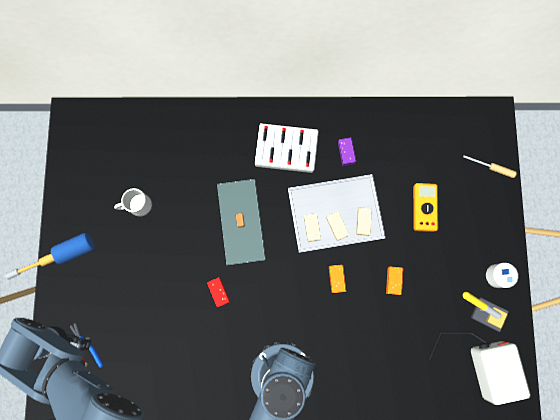

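View pics/side0.png

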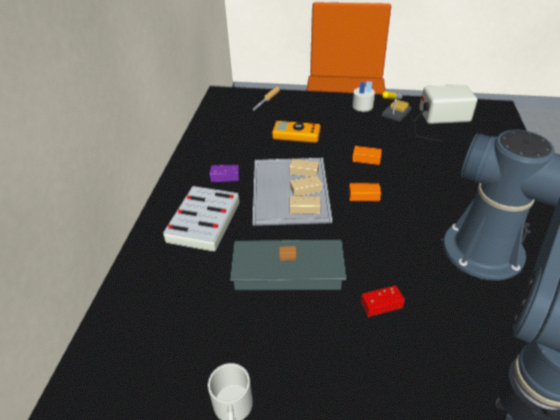

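The top view shows the lid on the tin at about (240,222) with its knob at (240,220). The tray is at (337,213) with three buff bricks at (312,227), (337,225) and (364,221).

Candidates for a brick:
- Buff: (312,227), (337,225), (364,221). These match the description, so I choose them.
- Orange: (337,278) and (395,280). Look-alikes, left alone.
- Red: (218,292). Look-alike, left alone.
- Purple: (347,151). Look-alike, left alone.

Candidate for the lid: only the grey-green plate with the wooden knob.

```bash
cat >> h.py <<'E'
def ray(n,uv,s=None):
    c=camera_params(n);K=c['mtx'];uv=np.atleast_2d(uv).astype(float)
    x=(uv[:,0]-K[0,2])/K[0,0];y=(uv[:,1]-K[1,2])/K[1,1]
    if n=='wrist':
        r=np.hypot(x,y);k=np.where(r>1e-9,np.sin(r)/np.maximum(r,1e-9),1)
        d=np.c_[x*k,-y*k,-np.cos(r)]
        T=np.eye(4);T[:3,:3]=R.from_quat(s['tool_rot']).as_matrix();T[:3,3]=s['tcp_pos'];T=T@c['hand_eye']
    else: d=np.c_[x,-y,-np.ones(len(x))];T=np.array(c['extrinsics'])
    return T[:3,3],d@T[:3,:3].T
def onz(n,uv,z,s=None):
    o,d=ray(n,uv,s);return (o+d*((z-o[2])/d[:,2])[:,None])
def pts(n,uv,dep,s=None):
    o,d=ray(n,uv,s);uv=np.atleast_2d(uv).astype(int);D=dep[uv[:,1],uv[:,0]]
    c=camera_params(n);M=np.array(c['hand_eye' if n=='wrist' else 'extrinsics'])
    if n=='wrist':
        ax=-(R.from_quat(s['tool_rot']).as_matrix()@M[:3,2])
    else: ax=-M[:3,2]
    return o+d*(D/(d@ax))[:,None]
def tri(r1,r2):
    (o1,d1),(o2,d2)=r1,r2;d1=d1[0]/np.linalg.norm(d1[0]);d2=d2[0]/np.linalg.norm(d2[0])
    A=np.c_[d1,-d2];t=np.linalg.lstsq(A,o2-o1,rcond=None)[0]
    a,b=o1+t[0]*d1,o2+t[1]*d2;return (a+b)/2,np.linalg.norm(a-b)
def cl(mask,amin=20):
    k,l,st,ce=cv2.connectedComponentsWithStats(mask.astype(np.uint8));return [(l==i) for i in range(1,k) if st[i,4]>=amin]
def uvs(m): 
    v,u=np.nonzero(m);return np.c_[u,v]
def rect(P):
    (cx,cy),(w,h),a=cv2.minAreaRect((P[:,:2]*1000).astype(np.float32))
    if w<h: w,h,a=h,w,a+90
    return np.round([cx,cy,w,h,(a+90)%180-90],1)
E
python3 - <<'E'
from h import *
for n in ('top','side'):
    s,p,d=snap(n); hsv=cv2.cvtColor(p,cv2.COLOR_RGB2HSV);H,S,V=[hsv[...,i].astype(int) for i in range(3)]
    v,u=np.mgrid[:420,:560];P=pts(n,np.c_[u.ravel(),v.ravel()],d).reshape(420,560,3)
    print(n)
    if n=='top':
        for u0,v0 in [(312,227),(240,200),(240,220),(337,200),(230,235)]: print((u0,v0),hsv[v0,u0],P[v0,u0].round(4))
    ws=(P[...,0]>.3)&(P[...,0]<1.1)&(abs(P[...,1])<.6)&(P[...,2]>.018)&(P[...,2]<.2)
    for m in cl(ws,60):
        q=P[m];print(m.sum(),rect(q),'zmed',np.median(q[:,2]).round(4),np.percentile(q[:,2],95).round(4),'hsv',np.median(hsv[m],0))
    tr=(S<60)&(V>120)&(P[...,2]<.02)&(P[...,0]>.3)&(P[...,0]<1.1)&(abs(P[...,1])<.35)
    for m in cl(tr,300): print('tray',m.sum(),rect(P[m]),rect(onz(n,uvs(m),.011)))
E
```

```text
top
(312, 227) [ 27  23 254] [ 0.4951 -0.1032  0.036 ]
(240, 200) [ 89  43 160] [0.587  0.1436 0.0495]
(240, 220) [ 18 135 245] [0.5113 0.1395 0.0885]
(337, 200) [104  11 245] [ 5.965e-01 -1.952e-01  2.000e-04]
(230, 235) [ 90  44 162] [0.4647 0.1749 0.0601]
2484 [783.9 -15.1 210.1 154.5  83.2] zmed 0.0396 0.0505 hsv [ 90.   1. 255.]
336 [ 770.9 -229.6   92.6   47.5    9.5] zmed 0.032 0.0384 hsv [139. 157. 237.]
3155 [515.6 142.2 281.9 132.5   7.7] zmed 0.0501 0.0579 hsv [ 89.  44. 162.]
1091 [ 569.3 -498.2  167.1   82.3   -2.5] zmed 0.0343 0.0426 hsv [ 27. 197. 255.]
436 [585.3 511.6 106.   79.5  74.3] zmed 0.0622 0.0898 hsv [ 64.   8. 143.]
357 [ 518.1 -282.3   91.2   46.4   -4.3] zmed 0.0345 0.0407 hsv [ 28.  25. 254.]
360 [ 503.  -190.3   90.2   46.    23.3] zmed 0.0347 0.0418 hsv [ 28.  25. 254.]
352 [ 498.1 -102.9   91.    45.5    8.5] zmed 0.0344 0.0412 hsv [ 28.  24. 254.]
276 [ 333.7 -184.2   68.    46.     5.3] zmed 0.0316 0.0381 hsv [ 21. 199. 255.]
259 [ 330.7 -381.6   61.9   47.3   -5.2] zmed 0.0313 0.0385 hsv [ 21. 200. 255.]
84 [313.7 229.5  48.   23.7 -89.6] zmed 0.03
[... 381 characters left out ...]
.1   90.6   50.8    9.2] zmed 0.0312 0.0355 hsv [139. 162. 159.]
395 [ 499.2 -189.2   90.8   51.4   22.3] zmed 0.0345 0.0382 hsv [ 20.  84. 205.]
283 [ 331.4 -185.1   64.    53.1    3. ] zmed 0.0315 0.0349 hsv [ 15. 244. 230.]
2962 [779.6 -14.9 214.6 152.   83.5] zmed 0.0392 0.049 hsv [101.   14.5 196. ]
422 [ 492.3 -102.2   88.    48.9    7.3] zmed 0.0347 0.0382 hsv [ 20.  84. 206.]
4934 [511.7 140.3 282.3 136.4   7.4] zmed 0.0501 0.0577 hsv [ 86.  44. 100.]
149 [311.5 228.4  56.   22.  -89.5] zmed 0.0313 0.0346 hsv [  1. 240. 197.]
1533 [580.4 506.6  93.6  79.3  69.7] zmed 0.0636 0.0882 hsv [ 39.  10. 196.]
tray 3316 [ 547.7 -187.4  312.2  228.4  -80.6] [ 546.9 -182.8  315.4  228.3  -80.7]
```

```bash
cat >> h.py <<'E'
def go(x,y,z,a=None):
    """needed turn (units of 6deg, + about tool z) first, then shift in tool axes (units of 25mm); a: world angle of tool y, deg"""
    s=sense();M=R.from_quat(s['tool_rot']).as_matrix();c=np.degrees(np.arctan2(M[1,1],M[0,1]))
    t=0 if a is None else (c-a+90)%180-90
    if t: M=M@R.from_euler('z',t,degrees=True).as_matrix()
    d=M.T@(np.array([x,y,z])-s['tcp_pos'])/.025
    print('tooly',c.round(2),'turn',round(t/6,2),'shift',d.round(2),'tilt',np.degrees(np.arccos(-M[2,2])).round(2))
E
python3 - <<'E'
from h import *
go(.48,.141,.25,97.7)
E
```

```text
tooly 76.6 turn -3.52 shift [-10.79 -20.3   -1.93] tilt 0.06
```

```bash
python3 -m handwheel '[[[0,0,-0.5,-0.88],[0,0,-0.5,-0.88],[0,0,-0.5,-0.88],[0,0,-0.5,-0.88]]]' 85 40
python3 -m handwheel '[[[-0.54,-1,0,0],[-0.54,-1,0,0],[-0.54,-1,0,0],[-0.54,-1,0,0],[-0.54,-1,0,0],[-0.54,-1,0,0],[-0.54,-1,0,0],[-0.54,-1,0,0],[-0.54,-1,0,0],[-0.54,-1,0,0],[-0.54,-1,0,0],[-0.54,-1,0,0],[-0.54,-1,0,0],[-0.54,-1,0,0],[-0.54,-1,0,0],[-0.54,-1,0,0],[-0.54,-1,0,0],[-0.54,-1,0,0],[-0.54,-1,0,0],[-0.54,-1,0,0]]]'
python3 -m handwheel '[[[0,-0.3,0,0],[0,0,0,0],[0,0,0,0]]]'
python3 - <<'E'
from h import *
s,p,d=snap('wrist','w1.png'); print(s['tcp_pos'])
_,pt,dt=snap('top')
hsv=cv2.cvtColor(p,cv2.COLOR_RGB2HSV);H,S,V=[hsv[...,i].astype(int) for i in range(3)]
v,u=np.mgrid[:420,:560];P=pts('wrist',np.c_[u.ravel(),v.ravel()],d,s).reshape(420,560,3)
ws=(P[...,0]>.2)&(P[...,0]<1.1)&(abs(P[...,1])<.6)&(P[...,2]>.018)&(P[...,2]<.12)
for m in cl(ws,200):
    q=P[m];print(m.sum(),rect(q),'zmed',np.median(q[:,2]).round(4),'hsv',np.median(hsv[m],0),uvs(m).mean(0))
E
```

```text
t: 0.75
tcp_pos: [0.1447, 0.6078, 0.2521]
tool_rot: [-0.069, 0.998, -0.0, -0.0]
force: [0.2, -1.0, 0.9]
finger_gap: 0.994
gripper_force: 0.0
t: 3.25
tcp_pos: [0.4799, 0.148, 0.2519]
tool_rot: [-0.067, 0.998, 0.0, -0.0]
force: [0.2, -0.6, 0.4]
finger_gap: 0.996
gripper_force: 0.0
t: 3.62
tcp_pos: [0.4796, 0.1421, 0.2519]
tool_rot: [-0.068, 0.998, 0.0, -0.0]
force: [-1.1, -0.0, 0.4]
finger_gap: 1.0
gripper_force: 0.0
[0.47962795 0.14211555 0.25188387]
2263 [278.1 216.   87.3  46.2  23.3] zmed 0.033 hsv [  1. 214. 253.] [363.01900133  29.14449845]
1733 [ 320.7 -186.5   91.3   47.7    5.4] zmed 0.0328 hsv [ 22. 255. 255.] [67.23312175 41.59088286]
23957 [514.3 139.9 283.5 132.9   7.7] zmed 0.0511 hsv [ 86.  49. 160.] [276.43548858 192.40798097]
1732 [ 501.1 -191.7   90.7   47.7   23.1] zmed 0.0356 hsv [ 27.  36. 254.] [ 54.92205543 163.68995381]
2135 [ 495.4 -104.7   90.1   46.9    7.7] zmed 0.0357 hsv [ 27.  36. 254.] [102.15362998 165.23559719]
1368 [ 515.7 -283.3   90.2   48.    -4.7] zmed 0.0355 hsv [ 27.  38. 254.] [ 15.37207602 168.89327485]
2886 [583.5 509.1 103.7  79.8  74.9] zmed 0.0621 hsv [ 60.  12. 147.] [502.54435204 277.24116424]
604 [ 758.8 -232.6   71.6   47.6   10.4] zmed 0.0324 hsv [138. 162. 233.] [ 50.27483444 302.09271523]
261 [709.9 -95.7  33.9  27.5  81.9] zmed 0.0364 hsv [ 56.  10. 242.] [109.63601533 298.82758621]
1478 [744.7  54.2  77.8  61.7  83.9] zmed 0.039 hsv [ 90.   5. 254.] [204.11434371 333.94046008]
```

View pics/w1.png

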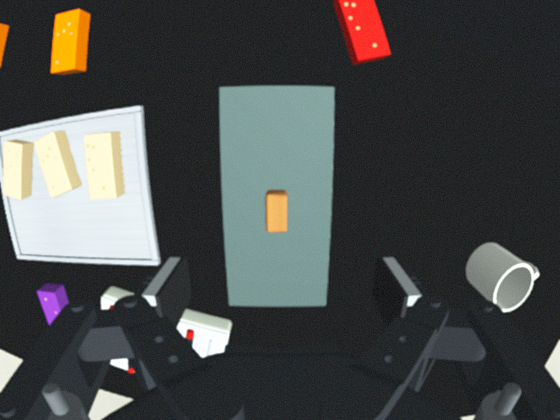

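The close view shows the lid plate centred at about (277,195), its wooden knob at (277,211), and the look-alikes well clear of it. I'll triangulate the knob, then work out the reach.

```bash
python3 - <<'E'
from h import *
c={}
for n in ('top','wrist'):
    s,p,d=snap(n);hsv=cv2.cvtColor(p,cv2.COLOR_RGB2HSV);v,u=np.mgrid[:420,:560]
    P=pts(n,np.c_[u.ravel(),v.ravel()],d,s).reshape(420,560,3)
    m=(P[...,2]>.078)&(P[...,2]<.1)&(abs(P[...,0]-.514)<.05)&(abs(P[...,1]-.141)<.04)&(hsv[...,1]>90)
    m=max(cl(m,10),key=lambda a:a.sum());q=P[m];c[n]=ray(n,uvs(m).mean(0),s);print(n,rect(q),np.median(q[:,2]),m.sum())
    K=rect(q)
print(tri(c['top'],c['wrist']))
go(.5145,.1405,.10,97.7);go(.5145,.1405,.058,97.7)
E
```

```text
Traceback (most recent call last):
ValueError: max() iterable argument is empty
```

```bash
python3 - <<'E'
from h import *
c={}
for n in ('side','wrist'):
    s,p,d=snap(n);hsv=cv2.cvtColor(p,cv2.COLOR_RGB2HSV);v,u=np.mgrid[:420,:560]
    P=pts(n,np.c_[u.ravel(),v.ravel()],d,s).reshape(420,560,3)
    m=(P[...,2]>.08)&(P[...,2]<.1)&(abs(P[...,0]-.514)<.05)&(abs(P[...,1]-.141)<.04)&(hsv[...,1]>90)
    C=cl(m,10)
    if not C: print(n,'none'); continue
    m=max(C,key=lambda a:a.sum());q=P[m];c[n]=ray(n,uvs(m).mean(0),s);print(n,rect(q),np.median(q[:,2]),m.sum())
if len(c)==2: print(tri(c['side'],c['wrist']))
go(.5145,.1405,.10,97.7);go(.5145,.1405,.058,97.7)
E
```

```text
side [511.2 142.2  42.3  24.2   7.5] 0.08521822040252969 139
wrist [513.4 140.4  43.   23.1   6.9] 0.08674141225088183 813
(array([0.51247295, 0.14020621, 0.08164727]), np.float64(0.0025334794217331366))
tooly 97.78 turn 0.01 shift [-1.35 -0.24  6.08] tilt 0.01
tooly 97.78 turn 0.01 shift [-1.35 -0.24  7.76] tilt 0.01
```

```bash
python3 -m handwheel '[[[-0.66,-0.1,0.6,0],[-0.66,-0.1,0.6,0],[0,0,1,0],[0,0,1,0],[0,0,1,0],[0,0,1,0],[0,0,1,0],[0,0,1,0],[0,0,0.5,0],[0,0,0,0],[0,0,0,0]]]' 60
python3 -m handwheel '[[[0,0,0,0],[0,0,0,0],[0,0,0,0],[0,0,0,0],[0,0,0,0]]]' 0 60
python3 -m handwheel '[[[0,0,-0.5,0],[0,0,-0.8,0],[0,0,-1,0],[0,0,-1,0],[0,0,0,0],[0,0,0,0]]]'
python3 - <<'E'
from h import *
s,p,d=snap('wrist','w2.png')
go(.515,.345,.14,97.7)
E
```

```text
t: 5.25
tcp_pos: [0.5146, 0.141, 0.0601]
tool_rot: [-0.067, 0.998, -0.0, 0.001]
force: [0.8, -0.2, 0.3]
finger_gap: 0.704
gripper_force: 0.0
t: 5.88
tcp_pos: [0.5139, 0.1408, 0.0594]
tool_rot: [-0.067, 0.998, -0.0, -0.0]
force: [-0.6, -0.3, 0.7]
finger_gap: 0.0
gripper_force: 0.0
t: 6.62
tcp_pos: [0.5134, 0.1408, 0.1417]
tool_rot: [-0.067, 0.998, -0.0, -0.0]
force: [-0.2, 0.4, -0.5]
finger_gap: -0.001
gripper_force: 0.0
tooly 97.72 turn 0.0 shift [-1.17  8.08  0.05] tilt 0.09
```

View pics/w2.png

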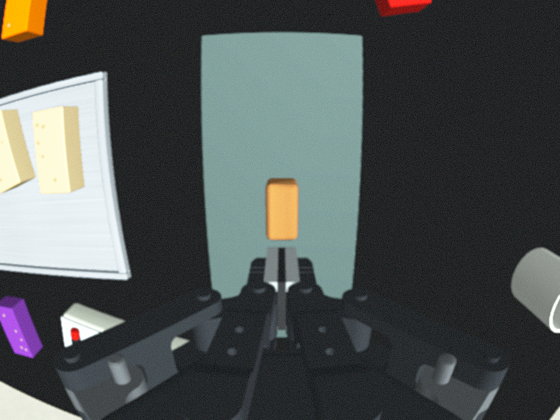

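The fingers closed on nothing. The knob now sits at (282,209), on the robot side of the fingertips at (282,255), so the lid may have been knocked. I'll measure it again.

```bash
python3 - <<'E'
from h import *
for n in ('side','wrist'):
    s,p,d=snap(n);hsv=cv2.cvtColor(p,cv2.COLOR_RGB2HSV);v,u=np.mgrid[:420,:560]
    P=pts(n,np.c_[u.ravel(),v.ravel()],d,s).reshape(420,560,3)
    near=(abs(P[...,0]-.5)<.2)&(abs(P[...,1]-.141)<.15)
    m=(P[...,2]>.07)&(P[...,2]<.12)&near&(hsv[...,1]>100)
    for m in cl(m,30): q=P[m];print(n,'knob',rect(q),np.median(q[:,2]),m.sum())
    m=(abs(P[...,2]-.05)<.012)&near&(abs(hsv[...,0].astype(int)-87)<8)
    for m in cl(m,300): 
        q=P[m];print(n,'plate',rect(q),np.median(q[:,2]));A=np.c_[q[:,:2],np.ones(len(q))];print('slope',np.linalg.lstsq(A,q[:,2],rcond=None)[0])
E
```

```text
side knob [511.4 143.3  42.6  24.3  10.1] 0.08427383614261436 184
side plate [511.9 141.3 282.3 138.8   8.1] 0.050177109165243816
slope [0.00044952 0.00012311 0.0498885 ]
wrist knob [513.4 140.   43.3  23.1   8.2] 0.08677404278412905 1840
wrist plate [490.4 136.7 234.9 132.5   7.7] 0.05105961590955588
slope [-5.17404934e-04  8.93560777e-05  5.12958613e-02]
```

```bash
python3 - <<'E'
from h import *
print(sense())
s,p,d=snap('side');cv2.imwrite('pics/s2.png',cv2.resize(p[120:320,180:400,::-1],None,fx=3,fy=3))
v,u=np.mgrid[:420,:560];P=pts('side',np.c_[u.ravel(),v.ravel()],d).reshape(420,560,3)
m=(abs(P[...,0]-.5134)<.05)&(abs(P[...,1]-.1408)<.05)&(P[...,2]>.095)&(P[...,2]<.2)
q=P[m];print(np.percentile(q[:,2],[0,1,5,20]), np.median(q[q[:,2]<.15],0))
E
```

```text
{'t': 6.775, 'q': array([ 5.76139362e-02,  4.88881547e-01,  1.72537083e+00, -2.64677052e-05,
        9.29592731e-01, -1.64793743e+00]), 'qd': array([ 0.00105252,  0.00229256, -0.00192714, -0.00072827,  0.00081735,
        0.00157061]), 'tau': array([ 2.23327585e-02, -3.86073947e+01, -1.37620452e+01,  8.83915754e-05,
        4.53046101e-03, -3.07019583e-06]), 'tcp_pos': array([0.51307321, 0.14077047, 0.14093277]), 'tool_rot': array([-6.73344187e-02,  9.97729827e-01,  3.99972437e-07, -1.12627744e-03]), 'force': array([ 0.17745582, -0.19224055, -0.36810649]), 'ft_torque': array([ 0.01138701, -0.01139237, -0.02692057]), 'gripper_force': 0.0, 'finger_gap': -0.005479829090777446}
[0.17033436 0.17106259 0.17566446 0.17998191] [nan nan nan]
  return _methods._mean(a, axis=axis, dtype=dtype,
  ret = um.true_divide(
```

View pics/s2.png

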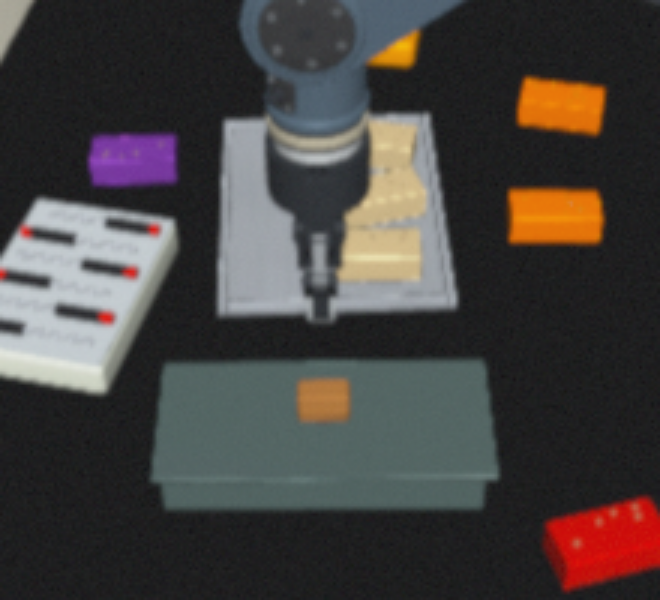

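The side view shows the closed fingertips at crop pixel (320,318). They stand clear above the knob at (322,400), and higher than the reported TCP would put them. I'll check the offset with the wrist depth too.

```bash
python3 - <<'E'
from h import *
s,p,d=snap('wrist')
M=R.from_quat(s['tool_rot']).as_matrix()
for v in range(235,275,3):
    q=pts('wrist',[[274,v],[281,v],[290,v]],d,s);print(v,((q-s['tcp_pos'])@M).round(4).tolist())
s2,p2,d2=snap('side')
uv=[[287,v] for v in range(205,229,2)]
print(((pts('side',uv,d2)-s['tcp_pos'])@M).round(4))
E
```

```text
235 [[-0.0174, -0.0064, 0.0544], [-0.0173, -0.0012, 0.0539], [-0.0169, 0.0055, 0.0528]]
238 [[-0.0192, -0.0064, 0.0528], [-0.02, -0.0012, 0.0549], [-0.0197, 0.0055, 0.0541]]
241 [[-0.0365, -0.0073, 0.0909], [-0.0359, -0.0012, 0.0894], [-0.0364, 0.0066, 0.0905]]
244 [[-0.0387, -0.0073, 0.0893], [-0.0389, -0.0013, 0.0899], [0.0667, -0.001, -0.1731]]
247 [[-0.0421, -0.0074, 0.0907], [-0.0416, -0.0013, 0.0896], [-0.0414, 0.0066, 0.0891]]
250 [[0.0091, -0.0043, -0.037], [0.0095, -0.0011, -0.0379], [0.009, 0.003, -0.0369]]
253 [[0.0667, -0.001, -0.1731], [0.0094, -0.0011, -0.0412], [0.0094, 0.0028, -0.0411]]
256 [[0.0097, -0.0041, -0.0451], [0.0095, -0.0011, -0.0446], [0.0101, 0.0027, -0.0459]]
259 [[0.0095, -0.0041, -0.0477], [0.0096, -0.0011, -0.048], [0.0097, 0.0027, -0.0483]]
262 [[0.0095, -0.004, -0.0508], [0.0098, -0.0011, -0.0513], [0.0092, 0.0026, -0.0502]]
265 [[0.0094, -0.004, -0.0534], [0.0095, -0.0011, -0.0535], [0.0093, 0.0025, -0.0533]]
268 [[0.01, -0.0039, -0.0574], [0.0094, -0.0011, -0.0561], [0.0095, 0.0025, -0.0564]]
271 [[0.0096, -0.0038, -0.0592], [0.0096, -0.0011, -0.0592], [0.0097, 0.0024, -0.0594]]
274 [[0.0097, -0.0038, -0.0621], [0.0098, -0.0011, -0.0622], [0.0093, 0.0023, -0.0614]]
[[ 0.0031  0.0481 -0.1328]
 [ 0.0031  0.0489 -0.1277]
 [ 0.003   0.0529 -0.1256]
 [ 0.003   0.0562 -0.1228]
 [ 0.0029  0.0602 -0.1208]
 [ 0.0028  0.0602 -0.115 ]
 [ 0.0026  0.0449 -0.0948]
 [ 0.0021  0.0131 -0.0587]
 [ 0.002   0.0119 -0.0512]
 [ 0.0019  0.0091 -0.0421]
 [ 0.0018  0.0096 -0.0361]
 [-0.0004 -0.1615  0.1382]]
```

Both cameras put the real fingertips about 30–36 mm above the reported TCP. I'll go that much lower and correct it by contact as I go.

```bash
python3 -m handwheel '[[[0,0,0,0],[0,0,0.6,0],[0,0,1,0],[0,0,1,0],[0,0,1,0],[0,0,0.6,0],[0,0,0.3,0],[0,0,0.1,0],[0,0,0,0],[0,0,0,0]]]' 60
python3 -m handwheel '[[[0,0,0,0],[0,0,0,0],[0,0,0,0],[0,0,0,0],[0,0,0,0]]]' 0 60
python3 - <<'E'
from h import *
s,p,d=snap('wrist','w3.png')
E
```

```text
t: 8.18
tcp_pos: [0.5144, 0.1409, 0.0276]
tool_rot: [-0.067, 0.998, -0.0, 0.001]
force: [0.3, -0.1, -0.1]
finger_gap: 0.703
gripper_force: 0.0
t: 8.8
tcp_pos: [0.5142, 0.141, 0.0274]
tool_rot: [-0.067, 0.998, 0.0, 0.0]
force: [-1.5, -0.2, 4.8]
finger_gap: 0.276
gripper_force: 59.9
```

View pics/w3.png

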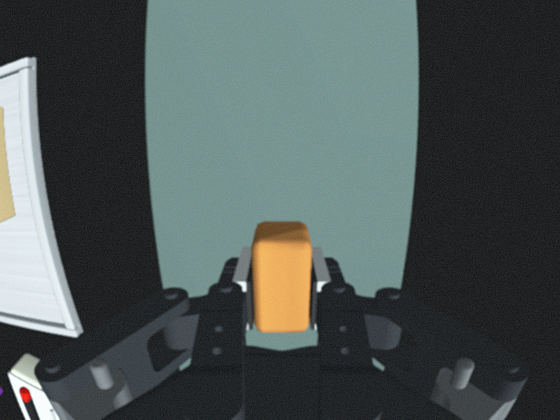

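```bash
python3 -m handwheel '[[[0,0,-0.3,0],[0,0,-0.5,0],[0,0,-0.6,0],[0,0,-0.6,0],[0,0,-0.4,0],[0,0,0,0]]]'
python3 -m handwheel '[[[-0.05,0.4,0,0],[-0.1,0.8,0,0],[-0.1,0.8,0,0],[-0.1,0.8,0,0],[-0.1,0.8,0,0],[-0.1,0.8,0,0],[-0.1,0.8,0,0],[-0.1,0.8,0,0],[-0.1,0.8,0,0],[-0.1,0.8,0,0],[-0.05,0.4,0,0],[0,0,0,0],[0,0,0,0]]]'
python3 -m handwheel '[[[0,0,0.5,0],[0,0,0.8,0],[0,0,0.8,0],[0,0,0.8,0],[0,0,0.5,0],[0,0,0.2,0],[0,0,0.1,0],[0,0,0,0],[0,0,0,0]]]'
```

```text
t: 9.6
tcp_pos: [0.5147, 0.1409, 0.0881]
tool_rot: [-0.067, 0.998, -0.0, 0.001]
force: [0.4, -0.4, -3.8]
finger_gap: 0.271
gripper_force: 59.1
t: 11.22
tcp_pos: [0.5116, 0.3418, 0.0868]
tool_rot: [-0.067, 0.998, -0.0, -0.0]
force: [-0.1, -1.1, -2.8]
finger_gap: 0.268
gripper_force: 59.2
t: 12.35
tcp_pos: [0.5122, 0.3426, -0.005]
tool_rot: [-0.067, 0.998, 0.0, 0.001]
force: [1.0, -0.8, -3.3]
finger_gap: 0.271
gripper_force: 59.2
```

```bash
python3 -m handwheel '[[[0,0,0.16,0],[0,0,0,0],[0,0,0,0]]]'
python3 -m handwheel '[[[0,0,0.08,0],[0,0,0,0]]]'
```

```text
t: 12.72
tcp_pos: [0.5118, 0.3424, -0.0096]
tool_rot: [-0.067, 0.998, -0.0, -0.0]
force: [-0.3, 0.5, -2.9]
finger_gap: 0.272
gripper_force: 59.1
t: 12.98
tcp_pos: [0.512, 0.3425, -0.0105]
tool_rot: [-0.067, 0.998, 0.0, 0.0]
force: [-1.1, -0.5, 4.2]
finger_gap: 0.262
gripper_force: 60.1
```

Contact. Now I'll release, go up, and look at the tin and tray on the way back.

```bash
python3 -m handwheel '[[[0,0,0,0],[0,0,0,0],[0,0,0,0]]]' 60
python3 -m handwheel '[[[0,0,-0.5,0],[0,0,-1,0],[0,0,-1,0],[0,0,-1,0],[0,0,-1,0],[0,0,-1,0],[0,0,-1,0],[0,0,-1,0],[0,0,-0.5,0]]]'
python3 -m handwheel '[[[0,-1,0,0],[0,-1,0,0],[0,-1,0,0],[0,-1,0,0],[0,-1,0,0],[0,-1,0,0],[0,-1,0,0],[0,-1,0,0],[0,-1,0,0],[0,-1,0,0],[0,-1,0,0],[0,-1,0,0],[0,-1,0,0],[0,-1,0,0],[0,-0.5,0,0],[0,0,0,0],[0,0,0,0]]]'
cat >> h.py <<'E'
def survey(n='wrist',f=None,lo=.018,hi=.12):
    s,p,d=snap(n,f);hsv=cv2.cvtColor(p,cv2.COLOR_RGB2HSV);v,u=np.mgrid[:420,:560]
    P=pts(n,np.c_[u.ravel(),v.ravel()],d,s).reshape(420,560,3);print(n,s['tcp_pos'].round(4))
    w=(P[...,0]>.36)&(P[...,0]<.75)&(P[...,1]<.45)&(P[...,1]>-.4)&(P[...,2]>lo)&(P[...,2]<hi)
    h=hsv.astype(int);buff=(abs(h[...,0]-24)<8)&(h[...,1]<115)&(h[...,2]>120)
    for m in cl(w&buff,40): 
        q=P[m];z=np.percentile(q[:,2],75);t=m&(P[...,2]>z-.008);q=P[t];print(' brick',rect(q),'z',np.median(q[:,2]).round(4),t.sum(),uvs(m).mean(0).round(0))
    return s,p,d,P,h
E
python3 - <<'E'
from h import *
s,p,d,P,h=survey('wrist','w4.png');survey('top')
E
```

```text
t: 13.35
tcp_pos: [0.5119, 0.3424, -0.0117]
tool_rot: [-0.067, 0.998, 0.0, 0.0]
force: [-0.4, 0.2, -0.2]
finger_gap: 0.704
gripper_force: 0.0
t: 14.48
tcp_pos: [0.5124, 0.3427, 0.1907]
tool_rot: [-0.067, 0.998, 0.001, 0.002]
force: [0.4, 1.0, -0.4]
finger_gap: 0.702
gripper_force: 0.0
t: 16.6
tcp_pos: [0.5601, -0.016, 0.1883]
tool_rot: [-0.068, 0.998, 0.0, -0.0]
force: [0.2, 0.3, -0.1]
finger_gap: 0.705
gripper_force: 0.0
wrist [ 0.5601 -0.016   0.1883]
 brick [ 501.4 -191.9   90.6   46.3   23.6] z 0.036 3113 [130. 113.]
 brick [ 495.9 -104.9   89.8   45.8    7.9] z 0.036 3783 [205. 113.]
 brick [436.6 136.3  95.6  45.6 -83.9] z 0.0361 2960 [435.  94.]
 brick [ 516.4 -283.3   90.3   46.4   -5.2] z 0.0359 2312 [ 65. 123.]
 brick [514.9 136.3  90.3  45.6 -81.1] z 0.036 2969 [425. 164.]
top [ 0.5601 -0.0159  0.1883]
 brick [ 517.5 -282.2   89.7   46.7   -4.3] z 0.0348 319 [364. 221.]
 brick [ 502.4 -189.8   87.6   46.1   24.2] z 0.0353 310 [337. 225.]
 brick [ 497.5 -103.2   89.1   45.5    7.8] z 0.0351 316 [312. 227.]
 brick [515.1 140.7  83.4  45.7 -80.2] z 0.0354 269 [240. 221.]
 brick [435.5 156.6  47.8  45.3  89.8] z 0.0347 149 [235. 244.]
```

View pics/w4.png

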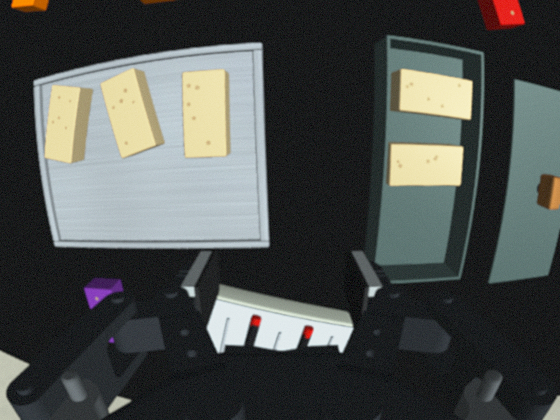

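The wrist view shows two bricks in the tin, at (435,94) and (425,164), with its third place empty. The three tray bricks are at (65,123), (130,113) and (205,113), and the lid lies flat on the right, so there are five bricks in all. Next I'll fit the tray frame.

```bash
python3 - <<'E'
from h import *
for n in ('wrist','top'):
    s,p,d=snap(n);h=cv2.cvtColor(p,cv2.COLOR_RGB2HSV).astype(int);v,u=np.mgrid[:420,:560]
    Q=onz(n,np.c_[u.ravel(),v.ravel()],.011,s).reshape(420,560,3)
    m=(h[...,1]<60)&(h[...,2]>110)&(Q[...,0]>.40)&(Q[...,0]<.69)&(Q[...,1]<-.01)&(Q[...,1]>-.38)
    m=max(cl(m,300),key=lambda a:a.sum());r=rect(Q[m]);print(n,r)
    th=np.radians(9.4);ex=np.array([np.cos(th),np.sin(th)]);ey=np.array([-ex[1],ex[0]])
    L=(Q[...,:2]-[.550,-.1884]);X=L@ex;Y=L@ey
    # per-row/col edge fits in tray frame (mm)
    P=np.c_[X[m],Y[m]]*1000
    for ax,nm in ((0,'x'),(1,'y')):
        o=1-ax;bins=np.arange(-90,91,10) if ax==1 else np.arange(-130,131,10)
        for fn,t in ((np.max,'max'),(np.min,'min')):
            pp=[(b+5,fn(P[(P[:,o]>=b)&(P[:,o]<b+10),ax])) for b in bins if ((P[:,o]>=b)&(P[:,o]<b+10)).any()]
            pp=np.array(pp);k=np.polyfit(pp[:,0],pp[:,1],1);print(nm,t,'at0',k[1].round(1),'slope deg',np.degrees(k[0]).round(2),'med',np.median(pp[:,1]).round(1))
E
```

```text
wrist [ 549.8 -190.   305.9  230.9  -80.7]
x max at0 114.3 slope deg 0.08 med 114.3
x min at0 -115.3 slope deg 0.11 med -115.2
y max at0 151.0 slope deg 0.04 med 151.0
y min at0 -154.0 slope deg -0.14 med -154.1
top [ 550.  -188.5  305.8  232.4  -80.7]
x max at0 96.2 slope deg -21.56 med 114.3
x min at0 -115.2 slope deg 0.07 med -115.3
y max at0 118.7 slope deg -25.82 med 115.5
y min at0 -152.3 slope deg -0.04 med -152.5
```

```bash
cat >> h.py <<'E'
C=np.array([.5497,-.1898]);TH=9.35
def tray(x,y):
    t=np.radians(TH);return C+np.array([x*np.cos(t)-y*np.sin(t),x*np.sin(t)+y*np.cos(t)])/1000
E
python3 - <<'E'
from h import *
go(.4959,-.1049,-.020,97.9); go(.5014,-.1919,.08,113.5)
for y in (91.5,0,-91.5): print(tray(82.5,y))
E
```

```text
tooly 97.79 turn -0.02 shift [ 3.04 -3.17  8.34] tilt 0.01
tooly 97.79 turn -2.62 shift [ 4.97 -5.51  4.34] tilt 0.01
[ 0.61623839 -0.08611228]
[ 0.63110393 -0.17639664]
[ 0.64596947 -0.266681  ]
```

```bash
python3 -m handwheel '[[[0.76,-0.79,0,0],[0.76,-0.79,0.4,0],[0.76,-0.79,0.9,0],[0.76,-0.8,0.9,0],[0,0,1,0],[0,0,1,0],[0,0,1,0],[0,0,1,0],[0,0,1,0],[0,0,0.8,0],[0,0,0.35,0],[0,0,0,0],[0,0,0,0]]]' 65
python3 -m handwheel '[[[0,0,0,0],[0,0,0,0],[0,0,0,0],[0,0,0,0]]]' 30 60
```

```text
t: 18.42
tcp_pos: [0.4964, -0.1057, -0.0197]
tool_rot: [-0.067, 0.998, -0.0, 0.001]
force: [1.0, 0.6, 0.0]
finger_gap: 0.76
gripper_force: 0.0
t: 18.92
tcp_pos: [0.4964, -0.1056, -0.0193]
tool_rot: [-0.067, 0.998, -0.0, 0.001]
force: [-0.8, 0.4, 5.1]
finger_gap: 0.514
gripper_force: 63.2
```

```bash
python3 -m handwheel '[[[0,0,-0.5,0],[0,0,-0.8,0],[0,0,-0.7,0.9],[0,0,-0.6,0.98],[0,0,0,0.98],[0,0,0,0.98],[0,0,0,0.98],[0,0,0,0.98],[0,0,0,0.98],[0,0,0,0.98],[0,0,0,0.98],[0,0,0,0.98],[0,0,0,0.98],[0,0,0,0.98],[0,0,0,0.98],[0,0,0,0.98],[0,0,0,0.98],[0,0,0,0.1],[0,0,0,0],[0,0,0,0]]]'
python3 -c "
from h import *
go(.6162,-.0861,-.019,9.35);s=survey()"
```

```text
t: 21.42
tcp_pos: [0.4958, -0.1055, 0.0448]
tool_rot: [0.646, 0.763, 0.0, 0.0]
force: [-0.2, -0.9, -1.5]
finger_gap: 0.513
gripper_force: 62.3
tooly 9.45 turn 0.02 shift [-0.01  4.88  2.55] tilt 0.01
wrist [ 0.4958 -0.1055  0.0448]
 brick [495.9 -99.7  79.7  46.  -80.7] z 0.1001 18474 [281. 255.]
```

```bash
python3 -m handwheel '[[[0,0.5,0,0],[0,0.9,0,0],[0,1,0,0],[0,1,0,0],[0,0.9,0,0],[0,0.58,0,0],[0,0,0.5,0],[0,0,0.9,0],[0,0,0.6,0],[0,0,0.3,0],[0,0,0.1,0],[0,0,0,0],[0,0,0,0]]]'
python3 -c "
from h import *
go(.6162,-.0861,-.020,9.35)"
```

```text
t: 23.1
tcp_pos: [0.6167, -0.0858, -0.0147]
tool_rot: [0.647, 0.763, 0.0, 0.001]
force: [0.4, 0.1, -0.4]
finger_gap: 0.515
gripper_force: 62.4
tooly 9.4 turn 0.01 shift [-0.01 -0.02  0.21] tilt 0.08
```

```bash
python3 -m handwheel '[[[0,0,0.12,0],[0,0,0.06,0],[0,0,0,0]]]'
python3 -m handwheel '[[[0,0,0.04,0],[0,0,0,0]]]'
```

```text
t: 23.48
tcp_pos: [0.6163, -0.0856, -0.0193]
tool_rot: [0.647, 0.763, 0.0, 0.0]
force: [0.1, 0.6, 2.0]
finger_gap: 0.516
gripper_force: 62.8
t: 23.72
tcp_pos: [0.6163, -0.0857, -0.0193]
tool_rot: [0.647, 0.763, 0.0, 0.0]
force: [-2.2, 1.0, 9.0]
finger_gap: 0.517
gripper_force: 63.7
```

```bash
python3 -m handwheel '[[[0,0,0,0],[0,0,0,0],[0,0,0,0]]]' 62
python3 -m handwheel '[[[0,0,-0.6,0],[0,0,-1,0],[0,0,-1,0.9],[0,0,-1,0.98],[0,0,-1,0.98],[0,0,-0.9,0.98],[0,0,-0.5,0.98],[0,0,0,0.98],[0,0,0,0.98],[0,0,0,0.98],[0,0,0,0.98],[0,0,0,0.98],[0,0,0,0.98],[0,0,0,0.98],[0,0,0,0.98],[0,0,0,0],[0,0,0,0]]]'
python3 -c "
from h import *
s=survey();survey('top');go(.5014,-.1919,-.020,113.5)"
```

```text
t: 24.1
tcp_pos: [0.6162, -0.0857, -0.0211]
tool_rot: [0.647, 0.763, -0.0, -0.0]
force: [0.1, -0.6, 0.3]
finger_gap: 0.724
gripper_force: 0.0
t: 26.22
tcp_pos: [0.6163, -0.0856, 0.1297]
tool_rot: [0.979, 0.204, 0.0, 0.0]
force: [-0.1, 0.9, 0.0]
finger_gap: 0.729
gripper_force: 0.0
wrist [ 0.6163 -0.0856  0.1297]
 brick [617.6 -84.8  90.1  45.7 -80.8] z 0.0361 5399 [279. 199.]
 brick [516.  133.4  97.1  45.3 -80.4] z 0.0361 2481 [ 48. 207.]
 brick [435.6 137.3  97.2  48.8 -83.6] z 0.0362 1914 [ 43. 268.]
 brick [ 514.7 -186.4   63.8   45.8   23.9] z 0.0361 1959 [330. 322.]
 brick [ 495.7 -318.8   54.3   45.6    9.9] z 0.0361 790 [412. 369.]
top [ 0.6162 -0.0856  0.1295]
 brick [ 513.5 -314.6   89.4   46.9    9.1] z 0.0353 311 [373. 222.]
 brick [ 502.6 -190.5   89.    45.8   24.4] z 0.0354 301 [337. 225.]
tooly -66.5 turn -0.0 shift [-5.91  2.07  5.98] tilt 0.01
```

```bash
python3 -m handwheel '[[[-0.98,0.34,0,0],[-0.98,0.34,0,0],[-0.98,0.34,0,0],[-0.98,0.35,0.3,0],[-0.98,0.35,0.8,0],[-0.98,0.35,0.9,0],[0,0,0.9,0],[0,0,0.9,0],[0,0,0.9,0],[0,0,0.8,0],[0,0,0.35,0],[0,0,0.1,0],[0,0,0,0],[0,0,0,0]]]' 65
python3 -m handwheel '[[[0,0,0,0],[0,0,0,0],[0,0,0,0],[0,0,0,0]]]' 30 60
python3 -m handwheel '[[[0,0,-0.5,0],[0,0,-0.8,0],[0,0,-0.7,-0.9],[0,0,-0.6,-0.98],[0,0,0,-0.98],[0,0,0,-0.98],[0,0,0,-0.98],[0,0,0,-0.98],[0,0,0,-0.98],[0,0,0,-0.98],[0,0,0,-0.98],[0,0,0,-0.98],[0,0,0,-0.98],[0,0,0,-0.98],[0,0,0,-0.98],[0,0,0,0],[0,0,0,0]]]'
python3 -c "
from h import *
go(*tray(82.5,0),-.019,9.35);s=survey()"
```

```text
t: 28.08
tcp_pos: [0.5024, -0.1919, -0.0189]
tool_rot: [0.979, 0.203, 0.001, 0.001]
force: [-0.7, -0.3, 0.7]
finger_gap: 0.761
gripper_force: 0.0
t: 28.58
tcp_pos: [0.5024, -0.1918, -0.0188]
tool_rot: [0.979, 0.203, 0.0, 0.0]
force: [-0.4, -0.4, 5.8]
finger_gap: 0.514
gripper_force: 63.8
t: 30.7
tcp_pos: [0.5018, -0.1915, 0.0456]
tool_rot: [0.647, 0.762, -0.0, -0.0]
force: [-0.3, 0.5, -3.0]
finger_gap: 0.514
gripper_force: 62.8
tooly 9.32 turn -0.01 shift [-0.24  5.2   2.58] tilt 0.01
wrist [ 0.5018 -0.1915  0.0456]
 brick [617.7 -84.9  89.6  45.7 -81.1] z 0.036 7111 [483. 103.]
 brick [ 502.1 -187.3   77.1   46.   -80.8] z 0.1003 17468 [281. 258.]
```

```bash
python3 -c "
from h import *
go(.6311,-.1724,-.0195,9.35)"
```

```text
tooly 9.34 turn -0.0 shift [-0.09  5.23  2.6 ] tilt 0.01
```

```bash
python3 -m handwheel '[[[-0.09,0.6,0,0],[0,0.9,0,0],[0,1,0,0],[0,1,0,0],[0,1,0,0],[0,0.73,0,0],[0,0,0.5,0],[0,0,0.9,0],[0,0,0.6,0],[0,0,0.3,0],[0,0,0.15,0],[0,0,0.06,0],[0,0,0.05,0],[0,0,0,0]]]'
python3 -c "
from h import *
go(.6311,-.1724,-.0195,9.35)"
```

```text
t: 32.5
tcp_pos: [0.6315, -0.1725, -0.0182]
tool_rot: [0.647, 0.763, 0.0, 0.0]
force: [-0.6, 0.2, -0.9]
finger_gap: 0.514
gripper_force: 62.9
tooly 9.41 turn 0.01 shift [ 0.01 -0.02  0.05] tilt 0.04
```

```bash
python3 -m handwheel '[[[0,0,0.06,0],[0,0,0.04,0],[0,0,0,0]]]'
python3 -m handwheel '[[[0,0,0,0],[0,0,0,0],[0,0,0,0]]]' 62
python3 -m handwheel '[[[0,0,-0.6,0],[0,0,-1,0],[0,0,-1,1],[0,0,-1,1],[0,0,-1,1],[0,0,-0.9,1],[0,0,-0.5,1],[0,0,0,1],[0,0,0,1],[0,0,0,1],[0,0,0,1],[0,0,0,1],[0,0,0,1],[0,0,0,1],[0,0,0,1],[0,0,0,1],[0,0,0,1],[0,0,0,0],[0,0,0,0]]]'
python3 -c "
from h import *
s=survey();survey('top');go(.512,-.316,-.020,99.4)"
```

```text
t: 32.88
tcp_pos: [0.6317, -0.1726, -0.0187]
tool_rot: [0.647, 0.763, 0.0, 0.001]
force: [-2.6, 0.4, 8.1]
finger_gap: 0.514
gripper_force: 64.1
t: 33.25
tcp_pos: [0.6313, -0.1724, -0.0212]
tool_rot: [0.647, 0.763, -0.0, -0.0]
force: [-0.1, -0.1, 0.6]
finger_gap: 0.726
gripper_force: 0.0
t: 35.62
tcp_pos: [0.6314, -0.1725, 0.1294]
tool_rot: [0.997, 0.083, 0.0, 0.0]
force: [-0.7, 0.1, 0.1]
finger_gap: 0.729
gripper_force: 0.0
wrist [ 0.6314 -0.1725  0.1294]
 brick [ 625.9 -130.   181.2   46.   -80.2] z 0.0361 10192 [236. 200.]
 brick [518.1 125.4  85.7  47.  -80.4] z 0.0362 1137 [ 16. 256.]
 brick [437.1 137.9 101.   51.7 -79. ] z 0.0362 1249 [ 24. 309.]
 brick [ 556.5 -325.3   12.6    7.   -88.9] z 0.0358 66 [417. 297.]
 brick [ 480.6 -338.    18.    13.2   10. ] z 0.0362 104 [403. 355.]
top [ 0.6314 -0.1725  0.1293]
 brick [615.7 -65.2  55.2  43.1 -77.8] z 0.0351 131 [298. 193.]
 brick [ 513.8 -315.1   89.    45.7    9.8] z 0.0355 314 [373. 222.]
tooly -80.54 turn 0.01 shift [-5.65  4.88  5.97] tilt 0.02
```

```bash
python3 -m handwheel '[[[-0.94,0.81,0,0],[-0.94,0.81,0,0],[-0.94,0.81,0,0],[-0.94,0.81,0.3,0],[-0.94,0.82,0.8,0],[-0.95,0.82,0.9,0],[0,0,0.9,0],[0,0,0.9,0],[0,0,0.9,0],[0,0,0.8,0],[0,0,0.35,0],[0,0,0.09,0],[0,0,0,0],[0,0,0,0]]]' 65
python3 -m handwheel '[[[0,0,0,0],[0,0,0,0],[0,0,0,0],[0,0,0,0]]]' 30 60
python3 -m handwheel '[[[0,0,-0.5,0],[0,0,-0.8,0],[0,0,-0.7,-1],[0,0,-0.6,-1],[0,0,0,-1],[0,0,0,-1],[0,0,0,-1],[0,0,0,-1],[0,0,0,-1],[0,0,0,-1],[0,0,0,-1],[0,0,0,-1],[0,0,0,-1],[0,0,0,-1],[0,0,0,-1],[0,0,0,-1],[0,0,0,-1],[0,0,0,0],[0,0,0,0]]]'
python3 -c "
from h import *
go(*tray(82.5,-91.5),-.019,9.35);s=survey()"
```

```text
t: 37.48
tcp_pos: [0.5124, -0.3163, -0.0188]
tool_rot: [0.997, 0.082, 0.001, 0.001]
force: [0.8, 0.3, 0.0]
finger_gap: 0.757
gripper_force: 0.0
t: 37.98
tcp_pos: [0.5123, -0.3162, -0.0187]
tool_rot: [0.997, 0.082, 0.0, 0.0]
force: [0.2, 0.8, 5.5]
finger_gap: 0.513
gripper_force: 63.9
t: 40.35
tcp_pos: [0.512, -0.316, 0.046]
tool_rot: [0.647, 0.762, -0.0, 0.0]
force: [0.6, -0.6, -1.9]
finger_gap: 0.512
gripper_force: 63.1
tooly 9.32 turn -0.0 shift [1.08 5.61 2.6 ] tilt 0.04
wrist [ 0.512 -0.316  0.046]
 brick [ 634.  -174.2   90.5   47.7  -80.7] z 0.036 6086 [496.  61.]
 brick [ 512.1 -311.3   78.3   46.1  -81.2] z 0.1008 17794 [281. 257.]
```

```bash
python3 -c "
from h import *
go(.6464,-.2639,-.0195,9.35)"
```

```text
tooly 9.34 turn -0.0 shift [1.18 5.64 2.62] tilt 0.03
```

```bash
python3 -m handwheel '[[[0.2,0.64,0,0],[0.2,1,0,0],[0.2,1,0,0],[0.2,1,0,0],[0.2,1,0,0],[0.18,1,0,0],[0,0,0.5,0],[0,0,0.9,0],[0,0,0.6,0],[0,0,0.3,0],[0,0,0.15,0],[0,0,0.06,0],[0,0,0.05,0],[0,0,0,0]]]'
python3 -c "
from h import *
go(.6464,-.2639,-.0195,9.35)"
python3 -m handwheel '[[[0,0,0.05,0],[0,0,0.04,0],[0,0,0,0]]]'
python3 -c "
from h import *
go(.6464,-.2639,-.0195,9.35)"
```

```text
t: 42.15
tcp_pos: [0.6464, -0.2639, -0.0181]
tool_rot: [0.647, 0.763, 0.0, 0.0]
force: [0.7, 0.5, -1.3]
finger_gap: 0.512
gripper_force: 63.1
tooly 9.4 turn 0.01 shift [-0.   -0.    0.05] tilt 0.04
t: 42.52
tcp_pos: [0.6466, -0.264, -0.0187]
tool_rot: [0.647, 0.763, 0.0, 0.001]
force: [-1.7, 1.1, 7.0]
finger_gap: 0.516
gripper_force: 64.3
tooly 9.41 turn 0.01 shift [ 0.   -0.01  0.03] tilt 0.07
```

Release and rise, shifting toward the wall's middle for an overhead view.

```bash
python3 -m handwheel '[[[0,0,0,0],[0,0,0,0],[0,0,0,0]]]' 62
python3 -m handwheel '[[[0,0,-0.6,0],[0,0,-1,0],[0,0,-1,0],[0,0,-1,0],[0,0,-1,0],[0.5,0,-1,0],[1,0,-1,0],[1,0,-0.4,0],[1,0,0,0],[0.5,0,0,0],[0,0,0,0],[0,0,0,0]]]'
cat >> h.py <<'E'
def edges(s,m,z,n='wrist'):
    """inner/outer extent of mask m in tray frame at height z"""
    Q=onz(n,uvs(m),z,s)[:,:2]-C;t=np.radians(TH);return Q@np.array([[np.cos(t),-np.sin(t)],[np.sin(t),np.cos(t)]])*1000
E
python3 - <<'E'
from h import *
s,p,d,P,h=survey('wrist','w5.png')
go(*tray(84,45),.045,9.35)
m=(h[...,1]<60)&(h[...,2]>110)&(P[...,2]<.016)&(P[...,1]<0)&(P[...,0]>.4)
m=max(cl(m,300),key=lambda a:a.sum());e=edges(s,m,.011);print('tray extents x',np.percentile(e[:,0],[.1,99.9]),'y',np.percentile(e[:,1],[.1,99.9]))
w=(abs(P[...,2]-.036)<.006)&(h[...,1]<115)&(h[...,0]<33)&(h[...,0]>16)
w=max(cl(w,300),key=lambda a:a.sum());q=P[w][:,:2]-C;t=np.radians(TH);e=q@np.array([[np.cos(t),-np.sin(t)],[np.sin(t),np.cos(t)]])*1000
for b in range(-130,140,20):
    k=e[abs(e[:,1]-b)<6,0]; print(b,np.percentile(k,[1,99]).round(1) if len(k) else None,end=' ')
print(np.percentile(e[:,1],[.2,99.8]))
E
```

```text
t: 42.9
tcp_pos: [0.6461, -0.2637, -0.0211]
tool_rot: [0.647, 0.763, -0.0, -0.0]
force: [0.2, -0.0, 0.4]
finger_gap: 0.728
gripper_force: 0.0
t: 44.4
tcp_pos: [0.6298, -0.1656, 0.1534]
tool_rot: [0.647, 0.763, -0.0, -0.0]
force: [-0.1, -0.1, -0.4]
finger_gap: 0.727
gripper_force: 0.0
wrist [ 0.6298 -0.1656  0.1534]
 brick [ 633.1 -175.1  272.3   46.1  -80.5] z 0.036 12802 [282. 185.]
tooly 9.36 turn 0.0 shift [1.38 0.04 4.34] tilt 0.03
tray extents x [-114.15829737  115.15121271] y [-150.89164639  151.8487603 ]
-130 [ 63.4 106.5] -110 [ 62.9 107. ] -90 [ 62.4 106.4] -70 [ 62.9 105.9] -50 [ 62.4 106.4] -30 [ 62.9 106.9] -10 [ 63.4 107.3] 10 [ 62.8 107. ] 30 [ 63.1 106.7] 50 [ 63.7 106.2] 70 None 90 None 110 None 130 None [-134.09256338   46.22022634]
```

View pics/w5.png

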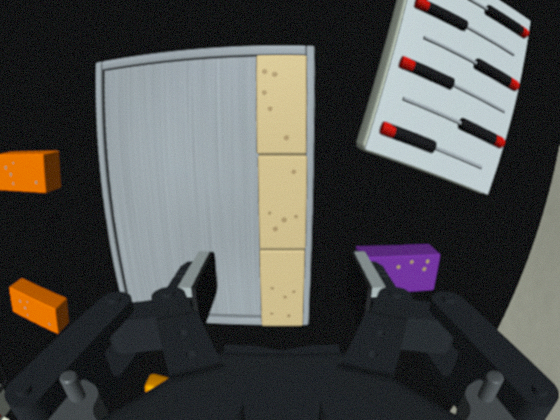

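The wall's first course sits flush along the back lip, bricks at pixels (280,105), (282,200) and (282,288), 272 mm over all. The joints are tight. Next, the tin.

```bash
python3 -m handwheel '[[[0.9,-0.8,0,0],[0.9,-0.8,0,0],[0.9,-0.8,0,0],[0.9,-0.8,0,0],[0.9,-0.5,0,0],[0.9,-0.3,0,0],[1,0,0,0],[1,0,0,0],[1,0,0,0],[1,0,0,0],[0.5,0,0,0],[0,0,0,0],[0,0,0,0]]]' 65
python3 - <<'E'
from h import *
s,p,d,P,h=survey('wrist')
go(.515,.138,-.0195);go(.4366,.138,-.0195)
E
```

```text
t: 46.08
tcp_pos: [0.4912, 0.0621, 0.1542]
tool_rot: [0.647, 0.763, 0.0, 0.0]
force: [-0.6, 0.1, -0.1]
finger_gap: 0.761
gripper_force: 0.0
wrist [0.4912 0.0621 0.1542]
 brick [436.9 134.3  90.3  45.3 -84. ] z 0.036 4849 [233. 106.]
 brick [514.8 136.4  89.3  45.3 -80.8] z 0.036 4873 [319. 117.]
 brick [599.4 -78.4  67.   12.9 -80.8] z 0.0357 343 [353. 328.]
tooly 9.36 turn 0.0 shift [2.85 1.43 6.95] tilt 0.03
tooly 9.36 turn 0.0 shift [ 3.36 -1.66  6.94] tilt 0.03
```

```bash
python3 -m handwheel '[[[0.93,0.47,0,0],[0.93,0.47,0.4,0],[0.93,0.48,0.9,0],[0,0,1,0],[0,0,1,0],[0,0,1,0],[0,0,1,0],[0,0,0.8,0],[0,0,0.5,0],[0,0,0.25,0],[0,0,0.1,0],[0,0,0,0],[0,0,0,0]]]' 63
python3 -m handwheel '[[[0,0,0,0],[0,0,0,0],[0,0,0,0],[0,0,0,0]]]' 30 60
python3 -m handwheel '[[[0,0,-0.5,0],[0,0,-0.8,0],[0,0,-0.9,0],[0,0,-0.9,0],[0,0,-0.4,0],[0,0,0,0],[0,0,0,0]]]'
python3 -c "
from h import *
s=survey();go(.6256,-.1303,.012,9.45)"
```

```text
t: 47.75
tcp_pos: [0.5148, 0.1375, -0.019]
tool_rot: [0.647, 0.763, 0.0, 0.0]
force: [-0.2, -0.0, 0.1]
finger_gap: 0.738
gripper_force: 0.0
t: 48.25
tcp_pos: [0.5146, 0.1374, -0.0189]
tool_rot: [0.647, 0.763, 0.0, 0.0]
force: [-1.3, -0.0, 5.7]
finger_gap: 0.515
gripper_force: 63.2
t: 49.12
tcp_pos: [0.5137, 0.1373, 0.0673]
tool_rot: [0.647, 0.763, -0.001, -0.001]
force: [0.4, 1.1, -1.6]
finger_gap: 0.519
gripper_force: 62.4
wrist [0.5137 0.1373 0.0673]
 brick [446.7 135.4  90.3  64.7 -83.9] z 0.0361 7548 [170. 203.]
 brick [507.8 180.8  43.5   1.    9.2] z 0.1141 669 [281. 176.]
tooly 9.4 turn -0.01 shift [-11.3    2.67   2.2 ] tilt 0.11
```

```bash
python3 -c "
from h import *
s=survey(hi=.15,lo=.1)"
python3 -m handwheel '[[[-0.6,0.1,0,0],[-0.9,0.23,0,0],[-0.9,0.23,0,0],[-0.9,0.23,0,0],[-0.9,0.23,0,0],[-0.9,0.23,0,0],[-0.9,0.23,0,0],[-0.9,0.23,0,0],[-0.9,0.23,0,0],[-0.9,0.23,0,0],[-0.9,0.23,0,0],[-0.9,0.2,0,0],[-0.8,0.07,0,0],[0,0,0,0],[0,0,0,0]]]'
python3 -c "
from h import *
s=survey(hi=.15,lo=.1);s=survey();go(.6256,-.1303,.012,9.45)"
```

```text
wrist [0.5136 0.1373 0.0671]
 brick [513.9 142.6  78.4  45.8 -80.4] z 0.122 18064 [281. 257.]
t: 51.1
tcp_pos: [0.6256, -0.1298, 0.0677]
tool_rot: [0.647, 0.763, -0.0, -0.001]
force: [-0.4, 0.1, -1.1]
finger_gap: 0.51
gripper_force: 62.4
wrist [ 0.6256 -0.1298  0.0677]
 brick [ 625.5 -124.6   78.2   45.7  -80.7] z 0.1226 17905 [281. 257.]
wrist [ 0.6256 -0.1295  0.0677]
 brick [614.9 -67.7  55.3  45.7 -80.4] z 0.0362 7202 [279. 135.]
tooly 9.45 turn -0.0 shift [-0.04 -0.01  2.23] tilt 0.08
```

```bash
python3 -m handwheel '[[[0,-0.035,0.4,0],[0,0,0.7,0],[0,0,0.5,0],[0,0,0.3,0],[0,0,0.14,0],[0,0,0.06,0],[0,0,0,0],[0,0,0,0]]]'
python3 -m handwheel '[[[0,0,0.06,0],[0,0,0.04,0],[0,0,0,0]]]'
```

```text
t: 52.2
tcp_pos: [0.6258, -0.1307, 0.0159]
tool_rot: [0.647, 0.763, 0.0, 0.0]
force: [-0.2, -0.3, -1.6]
finger_gap: 0.517
gripper_force: 62.4
t: 52.58
tcp_pos: [0.6256, -0.1306, 0.0131]
tool_rot: [0.647, 0.763, 0.0, 0.0]
force: [-0.8, 0.3, -0.0]
finger_gap: 0.515
gripper_force: 62.4
```

```bash
python3 -m handwheel '[[[0,0,0.04,0],[0,0,0,0]]]'
python3 -m handwheel '[[[0,0,0.02,0],[0,0,0,0]]]'
```

```text
t: 52.82
tcp_pos: [0.6256, -0.1306, 0.0131]
tool_rot: [0.647, 0.763, 0.0, 0.0]
force: [-2.0, 1.3, 5.1]
finger_gap: 0.514
gripper_force: 63.4
t: 53.08
tcp_pos: [0.6256, -0.1306, 0.0131]
tool_rot: [0.647, 0.763, 0.0, 0.0]
force: [-3.3, 0.5, 8.9]
finger_gap: 0.511
gripper_force: 63.7
```

```bash
python3 -m handwheel '[[[0,0,0,0],[0,0,0,0],[0,0,0,0]]]' 62
python3 -m handwheel '[[[0,0,-0.6,0],[0,0,-1,0],[0,0,-1,0],[0,0,-1,0],[0,0,-1,0],[0.9,-0.85,-0.6,0],[0.9,-0.85,0,0],[0.9,-0.85,0,0],[0.9,-0.85,0,0],[0.9,-0.85,0,0],[0.9,-0.5,0,0],[0.9,0,0,0],[0.9,0,0,0],[0.9,0,0,0],[0.5,0,0,0],[0,0,0,0],[0,0,0,0]]]'
python3 -c "
from h import *
s=survey();survey('top')
go(.4369,.1355,-.0195,6.0)"
```

```text
t: 53.45
tcp_pos: [0.6255, -0.1306, 0.0111]
tool_rot: [0.647, 0.763, -0.0, -0.0]
force: [0.8, 0.2, 0.9]
finger_gap: 0.727
gripper_force: 0.0
t: 55.58
tcp_pos: [0.4737, 0.0616, 0.1416]
tool_rot: [0.647, 0.763, 0.0, 0.0]
force: [0.2, -0.1, -0.1]
finger_gap: 0.721
gripper_force: 0.0
wrist [0.4737 0.0616 0.1416]
 brick [436.7 134.1  90.1  45.4 -83.8] z 0.036 5354 [251. 108.]
 brick [ 634.9 -103.1   38.3   18.7  -79.4] z 0.0678 352 [403. 366.]
top [0.4737 0.0615 0.1416]
 brick [ 628.1 -129.5   91.    45.8  -80.6] z 0.0667 344 [331. 188.]
tooly 9.35 turn 0.56 shift [ 3.1  -1.15  6.44] tilt 0.02
```

```bash
python3 -m handwheel '[[[0,0,0,0.56],[1,-0.38,0,0],[1,-0.38,0.4,0],[1.0,-0.38,0.9,0],[0.06,0,1,0],[0,0,1,0],[0,0,1,0],[0,0,0.9,0],[0,0,0.7,0],[0,0,0.4,0],[0,0,0.13,0],[0,0,0,0],[0,0,0,0]]]'
python3 -m handwheel '[[[0,0,0,0],[0,0,0,0],[0,0,0,0],[0,0,0,0]]]' 30 60
python3 -m handwheel '[[[0,0,-0.5,0],[0,0,-0.8,0],[0,0,-0.9,0],[0,0,-0.9,0],[0,0,-0.4,-0.56],[0,0,0,0],[0,0,0,0]]]'
python3 -c "
from h import *
s=survey(hi=.15,lo=.1);go(.6406,-.2199,.0677,9.45)"
```

```text
t: 57.3
tcp_pos: [0.4372, 0.1352, -0.0188]
tool_rot: [0.669, 0.743, 0.0, 0.0]
force: [0.1, 1.3, -0.1]
finger_gap: 0.727
gripper_force: 0.0
t: 57.8
tcp_pos: [0.4367, 0.1352, -0.0186]
tool_rot: [0.669, 0.743, 0.0, 0.0]
force: [-0.3, -0.1, 6.2]
finger_gap: 0.516
gripper_force: 62.6
t: 58.68
tcp_pos: [0.4365, 0.1352, 0.0681]
tool_rot: [0.647, 0.762, -0.0, -0.0]
force: [-1.1, 0.2, -2.0]
finger_gap: 0.515
gripper_force: 61.8
wrist [0.4365 0.1352 0.0681]
 brick [436.6 140.2  78.6  46.2 -80.6] z 0.1227 18014 [281. 257.]
tooly 9.37 turn -0.01 shift [-15.35   5.73   0.  ] tilt 0.05
```

```bash
python3 -m handwheel '[[[-0.5,0.2,-0.3,0],[-0.9,0.35,-0.3,0],[-0.95,0.35,-0.2,0],[-0.95,0.35,0,0],[-0.95,0.35,0,0],[-0.95,0.35,0,0],[-0.95,0.35,0,0],[-0.95,0.35,0,0],[-0.95,0.35,0,0],[-0.95,0.35,0,0],[-0.95,0.35,0,0],[-0.95,0.35,0,0],[-0.95,0.35,0,0],[-0.95,0.35,0,0],[-0.95,0.35,0,0],[-0.95,0.35,0,0],[-0.65,0.28,0,0],[0,0,0,0],[0,0,0,0]]]'
python3 -c "
from h import *
s=survey(hi=.18,lo=.12);s=survey(hi=.09,lo=.055);s=survey(hi=.05);go(.6406,-.2199,.0131,9.45)"
```

```text
t: 61.1
tcp_pos: [0.6399, -0.2195, 0.0876]
tool_rot: [0.647, 0.763, -0.0, -0.001]
force: [-0.9, 0.5, -1.7]
finger_gap: 0.513
gripper_force: 61.7
wrist [ 0.6399 -0.2195  0.0876]
 brick [ 640.  -214.8   78.9   45.8  -80.8] z 0.1422 17837 [281. 257.]
wrist [ 0.6399 -0.2191  0.0878]
 brick [ 627.  -131.2   89.4   45.   -80.7] z 0.0681 10895 [282.  86.]
wrist [ 0.6401 -0.219   0.0879]
 brick [615.4 -71.8  44.9  11.4   9.2] z 0.0361 871 [279.   6.]
 brick [ 634.9 -183.3   44.4    8.1    9.3] z 0.036 752 [280. 165.]
tooly 9.45 turn -0.0 shift [-0.04  0.01  3.  ] tilt 0.07
```

```bash
python3 -m handwheel '[[[-0.045,0.015,0,0],[0,0,0.5,0],[0,0,0.8,0],[0,0,0.7,0],[0,0,0.4,0],[0,0,0.25,0],[0,0,0.2,0],[0,0,0.07,0],[0,0,0,0],[0,0,0,0]]]'
python3 -m handwheel '[[[0,0,0.05,0],[0,0,0.03,0],[0,0,0,0]]]'
```

```text
t: 62.5
tcp_pos: [0.6417, -0.2212, 0.0157]
tool_rot: [0.647, 0.763, 0.0, 0.0]
force: [1.3, 0.4, -1.9]
finger_gap: 0.518
gripper_force: 61.7
t: 62.88
tcp_pos: [0.6415, -0.221, 0.0135]
tool_rot: [0.647, 0.763, 0.0, 0.0]
force: [-0.2, 0.2, 0.6]
finger_gap: 0.51
gripper_force: 61.9
```

```bash
python3 -m handwheel '[[[0,0,-0.06,0],[0.03,-0.03,0,0],[0,0,0,0],[0,0,0.06,0],[0,0,0.05,0],[0,0,0,0]]]'
python3 -m handwheel '[[[0,0,0.02,0],[0,0,0,0]]]'
```

```text
t: 63.62
tcp_pos: [0.6406, -0.2204, 0.0135]
tool_rot: [0.647, 0.763, -0.0, 0.0]
force: [-2.2, 1.6, 6.5]
finger_gap: 0.509
gripper_force: 62.7
t: 63.88
tcp_pos: [0.6406, -0.2205, 0.0135]
tool_rot: [0.647, 0.763, -0.0, 0.0]
force: [-2.3, 1.7, 8.7]
finger_gap: 0.512
gripper_force: 63.0
```

Release, go up, and check from over the wall.

```bash
python3 -m handwheel '[[[0,0,0,0],[0,0,0,0],[0,0,0,0]]]' 62
python3 -m handwheel '[[[0,0,-0.6,0],[0,0,-1,0],[0,0,-1,0],[0,0,-1,0],[0,0,-1,0],[0.5,0,-1,0],[0.8,0,-0.6,0],[0.8,0,0,0],[0,0,0,0],[0,0,0,0]]]'
python3 - <<'E'
from h import *
s,p,d,P,h=survey('wrist','w6.png',lo=.055)
t=np.radians(TH)
buff=(h[...,1]<115)&(abs(h[...,0]-24)<8)
for z in (.036,.068):
  for w in cl((abs(P[...,2]-z)<.005)&buff,150):
    e=(P[w][:,:2]-C)@np.array([[np.cos(t),-np.sin(t)],[np.sin(t),np.cos(t)]])*1000
    print(z,w.sum(),np.percentile(e[:,0],[.5,99.5]).round(1),np.percentile(e[:,1],[.5,99.5]).round(1))
h2=snap('top','t6.png')[1]
survey('top',lo=.055)
E
```

```text
t: 64.25
tcp_pos: [0.6405, -0.2204, 0.0111]
tool_rot: [0.647, 0.763, -0.0, -0.0]
force: [0.6, -0.4, 0.9]
finger_gap: 0.727
gripper_force: 0.0
t: 65.5
tcp_pos: [0.6315, -0.1682, 0.1653]
tool_rot: [0.646, 0.763, -0.0, -0.001]
force: [0.3, -0.5, -0.2]
finger_gap: 0.728
gripper_force: 0.0
wrist [ 0.6315 -0.1682  0.1653]
 brick [ 634.7 -175.9  179.1   45.6  -80.5] z 0.0681 9982 [282. 197.]
0.036 2338 [ 62.  106.2] [ 91.8 136.5]
0.036 813 [ 62.1 106.9] [-135.3 -108.9]
0.068 9955 [ 63.7 108.2] [-88.   89.1]
top [ 0.6317 -0.169   0.1655]
```

View pics/w6.png

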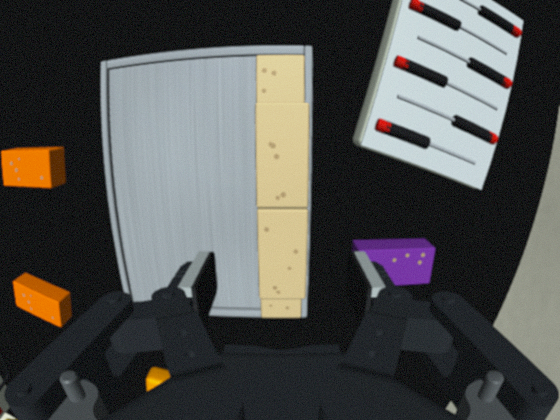

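The second course sits over the joints, bricks at (282,155) and (282,250), with one clean joint between them. Now for the lid: I'll turn and move to look at both the tin and the lid.

```bash
python3 -m handwheel '[[[1,0,-0.5,0],[1,0,-0.5,0],[1,-0.2,-0.5,0],[1,-0.2,-0.5,0],[1,-0.2,0,0],[1,-0.2,0,0],[1,-0.2,0,0],[1,-0.2,0,0],[1,-0.2,0,0],[1,-0.2,0,0],[1,-0.2,0,0],[1,-0.2,0,0],[1,-0.2,0,0],[1,-0.2,0,0],[1,0,0,0],[1,0,0,0],[0.5,0,0,0]]]' 60
python3 -m handwheel '[[[0,0,0,-0.98],[0,0,0,-0.98],[0,0,0,-0.98],[0,0,0,-0.98],[0,0,0,-0.98],[0,0,0,-0.98],[0,0,0,-0.98],[0,0,0,-0.98],[0,0,0,-0.98],[0,0,0,-0.98],[0,0,0,-0.98],[0,0,0,-0.98],[0,0,0,-0.98],[0,0,0,-0.98],[0,0,0,-0.98],[0,0,0,0],[0,0,0,0]]]'
cat >> h.py <<'E'
def tinlid(f=None):
    s,p,d=snap('wrist',f);h=cv2.cvtColor(p,cv2.COLOR_RGB2HSV).astype(int);v,u=np.mgrid[:420,:560]
    P=pts('wrist',np.c_[u.ravel(),v.ravel()],d,s).reshape(420,560,3);print(s['tcp_pos'].round(4))
    near=(P[...,0]>.3)&(P[...,0]<.75)&(P[...,1]>.03)&(P[...,1]<.46)
    g=(abs(h[...,0]-87)<10)&(h[...,1]>25)&(h[...,2]>40)
    for m in cl(near&g&(abs(P[...,2]-.046)<.005),150): print('rim/plate46',m.sum(),rect(P[m]),np.median(P[m][:,2]).round(4))
    for m in cl(near&g&(abs(P[...,2]-.012)<.007),300): print('low',m.sum(),rect(P[m]),np.median(P[m][:,2]).round(4))
    for m in cl(near&(h[...,0]<25)&(h[...,1]>100)&(P[...,2]>.036),30): print('knob',m.sum(),rect(P[m][P[m][:,2]>np.percentile(P[m][:,2],90)-.006]),np.percentile(P[m][:,2],80).round(4),uvs(m).mean(0))
    return s,p,d,P,h
E
python3 - <<'E'
from h import *
tinlid('w7.png')
E
```

```text
t: 67.78
tcp_pos: [0.5043, 0.23, 0.2159]
tool_rot: [0.646, 0.763, -0.0, -0.0]
force: [-0.0, 0.4, 0.1]
finger_gap: 0.705
gripper_force: 0.0
t: 69.9
tcp_pos: [0.5052, 0.2285, 0.2162]
tool_rot: [-0.066, 0.998, -0.0, -0.0]
force: [-0.8, -0.4, 0.3]
finger_gap: 0.706
gripper_force: 0.0
[0.5052 0.2285 0.2162]
rim/plate46 2246 [515.  139.3 266.9 117.2   7.1] 0.0466
low 854 [521.7  87.2 261.5  14.3   5.4] 0.0122
low 19047 [512.4 341.4 283.  133.1   7.6] 0.0131
knob 810 [473.9 294.6 161.3  41.7  50.9] 0.0494 [379.44197531 200.25432099]
```

View pics/w7.png

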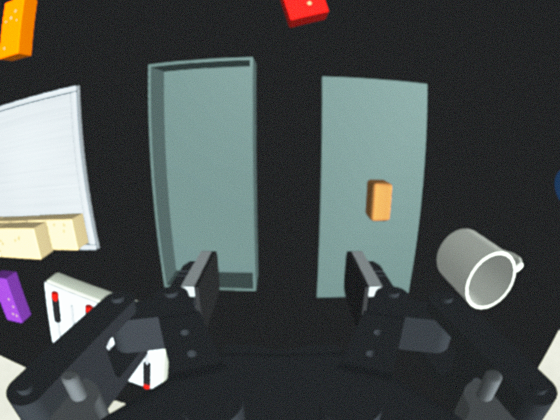

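The view shows the tin empty at (205,175) and the lid undisturbed at (375,190), with its knob at (379,200).

```bash
python3 -c "
from h import *
go(.5122,.3422,-.0095,97.7)"
```

```text
tooly 97.53 turn -0.03 shift [-0.89  4.47  9.03] tilt 0.02
```

```bash
python3 -m handwheel '[[[-0.18,0.9,0,0],[-0.18,0.9,0,0],[-0.18,0.9,0.3,0],[-0.18,0.9,0.9,0],[-0.17,0.87,0.9,0],[0,0,1,0],[0,0,1,0],[0,0,1,0],[0,0,1,0],[0,0,1,0],[0,0,0.9,0],[0,0,0.6,0],[0,0,0.3,0],[0,0,0.05,0],[0,0,0,0],[0,0,0,0]]]' 60
python3 -m handwheel '[[[0,0,0,0],[0,0,0,0],[0,0,0,0],[0,0,0,0],[0,0,0,0]]]' 0 60
python3 -m handwheel '[[[0,0,-0.3,0],[0,0,-0.8,0],[0,0,-0.9,0],[0,0,-0.9,0],[0,0,-0.9,0],[0,0,-0.5,0],[0,0,0,0],[0,0,0,0]]]'
python3 -c "
from h import *
go(.5145,.1408,.09,97.6)
s,p,d=snap('wrist');h=cv2.cvtColor(p,cv2.COLOR_RGB2HSV).astype(int);v,u=np.mgrid[:420,:560]
P=pts('wrist',np.c_[u.ravel(),v.ravel()],d,s).reshape(420,560,3)
g=(abs(h[...,0]-87)<10)&(h[...,1]>25)&(P[...,2]>.07)
for m in cl(g,1000):
    q=P[m];print(rect(q),np.median(q[:,2]),np.linalg.lstsq(np.c_[q[:,:2],np.ones(len(q))],q[:,2],rcond=None)[0])
"
```

```text
t: 71.95
tcp_pos: [0.5132, 0.3425, -0.0065]
tool_rot: [-0.066, 0.998, 0.0, 0.001]
force: [-0.4, -0.8, 0.2]
finger_gap: 0.705
gripper_force: 0.0
t: 72.58
tcp_pos: [0.5129, 0.3425, -0.0068]
tool_rot: [-0.066, 0.998, 0.0, 0.0]
force: [-0.6, 0.6, 6.4]
finger_gap: 0.27
gripper_force: 60.3
t: 73.58
tcp_pos: [0.5119, 0.3419, 0.0995]
tool_rot: [-0.066, 0.998, -0.0, -0.001]
force: [-0.7, 1.2, -3.5]
finger_gap: 0.268
gripper_force: 59.3
tooly 97.6 turn 0.0 shift [ 0.96 -7.99  0.38] tilt 0.1
[460.7 333.9 160.4 132.4   7.6] 0.1194755332380029 [0.00617829 0.00087751 0.11727337]
[511.5 349.7 129.7  42.1  -1.3] 0.11925854368447443 [-1.24071409 -0.16015439  0.87729409]
```

```bash
python3 -m handwheel '[[[0.05,-0.4,0,0],[0.1,-0.8,0,0],[0.1,-0.8,0,0],[0.1,-0.8,0,0],[0.1,-0.8,0,0],[0.1,-0.8,0,0],[0.1,-0.8,0,0],[0.1,-0.8,0,0],[0.1,-0.8,0,0],[0.1,-0.8,0,0],[0,-0.4,0,0],[0,0,0,0],[0,0,0,0]]]'
python3 -c "
from h import *
go(.515,.1405,.030,97.6);tinlid()"
```

```text
t: 75.25
tcp_pos: [0.5156, 0.1412, 0.1002]
tool_rot: [-0.066, 0.998, 0.0, 0.0]
force: [0.3, 0.7, -2.7]
finger_gap: 0.269
gripper_force: 59.3
tooly 97.61 turn 0.0 shift [ 0.03 -0.03  2.81] tilt 0.02
[0.5156 0.1412 0.1002]
knob 5904 [492.7 137.4  86.9  24.4   6.9] 0.1563 [281.57452575 271.91836043]
```

```bash
python3 -m handwheel '[[[0.03,-0.03,0.4,0],[0,0,0.8,0],[0,0,0.6,0],[0,0,0.4,0],[0,0,0.25,0],[0,0,0.15,0],[0,0,0,0],[0,0,0,0]]]'
python3 -m handwheel '[[[0,0,0.1,0],[0,0,0.06,0],[0,0,0,0]]]'
```

```text
t: 76.3
tcp_pos: [0.5153, 0.14, 0.0355]
tool_rot: [-0.066, 0.998, -0.0, 0.0]
force: [-0.5, -0.1, -2.8]
finger_gap: 0.266
gripper_force: 59.3
t: 76.68
tcp_pos: [0.515, 0.14, 0.0312]
tool_rot: [-0.066, 0.998, -0.0, 0.0]
force: [-0.5, -2.0, -3.0]
finger_gap: 0.268
gripper_force: 59.3
```

```bash
python3 -m handwheel '[[[0,0,0.05,0],[0,0,0,0]]]'
python3 -m handwheel '[[[0,0,0.04,0],[0,0,0,0]]]'
```

```text
t: 76.92
tcp_pos: [0.515, 0.14, 0.0312]
tool_rot: [-0.066, 0.998, -0.0, 0.0]
force: [-2.7, -0.5, 7.1]
finger_gap: 0.267
gripper_force: 60.7
t: 77.18
tcp_pos: [0.515, 0.14, 0.0311]
tool_rot: [-0.066, 0.998, -0.0, 0.001]
force: [-3.8, -1.1, 14.8]
finger_gap: 0.269
gripper_force: 61.8
```

Seated. I'll release, back off and check.

```bash
python3 -m handwheel '[[[0,0,-0.03,0],[0,0,0,0],[0,0,0,0],[0,0,0,0]]]' 60
python3 -m handwheel '[[[0,0,-0.6,0],[0,0,-1,0],[0,0,-1,0],[0,0,-1,0],[0,0,-1,0],[0,0,-1,0],[0,0,-1,0],[0,0.5,-1,0],[0,1,-0.6,0],[0,1,0,0],[0,1,0,0],[0,1,0,0],[0,1,0,0],[0,1,0,0],[0,1,0,0],[0,1,0,0],[0,0,0,0],[0,0,0,0]]]'
python3 - <<'E'
from h import *
snap('side','s9.png')
for n in ('wrist','top','side'):
    s,p,d=snap(n);h=cv2.cvtColor(p,cv2.COLOR_RGB2HSV).astype(int);v,u=np.mgrid[:420,:560]
    P=pts(n,np.c_[u.ravel(),v.ravel()],d,s).reshape(420,560,3)
    g=(abs(h[...,0]-87)<10)&(h[...,1]>25)&(P[...,2]>.035)&(P[...,2]<.07)&(abs(P[...,1]-.14)<.15)
    for m in cl(g,800):
        q=P[m];print(n,rect(q),np.median(q[:,2]),np.linalg.lstsq(np.c_[q[:,:2],np.ones(len(q))],q[:,2],rcond=None)[0].round(4))
survey('top',lo=.055);survey('top',lo=.02,hi=.05);survey('side',lo=.02)
E
```

```text
t: 77.68
tcp_pos: [0.5149, 0.14, 0.0294]
tool_rot: [-0.066, 0.998, 0.0, -0.0]
force: [-0.3, 0.5, -0.1]
finger_gap: 0.702
gripper_force: 0.0
t: 79.92
tcp_pos: [0.4866, 0.3501, 0.2351]
tool_rot: [-0.066, 0.998, -0.0, 0.0]
force: [0.3, -0.3, -1.0]
finger_gap: 0.7
gripper_force: 0.0
wrist [514.5 139.3 282.6 134.    7.8] 0.05101622407441653 [-0.0005 -0.0002  0.0513]
top [516.3 140.9 283.9 132.1   7.7] 0.049939057450549384 [ 0.0002 -0.0017  0.0502]
side [438.  129.5 137.5 132.6 -82.5] 0.05021060327385529 [ 0.0002 -0.0109  0.0513]
side [593.4 150.6 136.7 117.6 -82.3] 0.050085080753402844 [-0.0013 -0.0068  0.0518]
top [0.487  0.3498 0.2348]
 brick [ 635.  -174.5  181.2   46.4  -80.4] z 0.0675 628 [333. 185.]
top [0.487  0.3499 0.2348]
 brick [ 633.8 -173.3  273.5   45.6  -80. ] z 0.0353 360 [330. 190.]
side [0.487  0.35   0.2348]
 brick [ 644.1 -169.6  178.3   21.   -80. ] z 0.0676 231 [258. 187.]
```

View pics/s9.png

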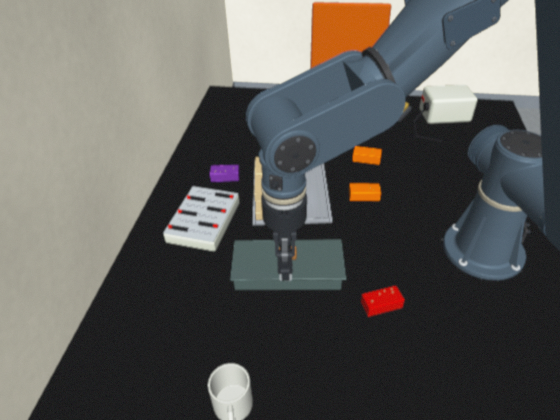

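The side view shows the lid level and seated on the tin at (288,262), the wall along the back lip at (258,190), and the bystanders unmoved. The arm is clear, so I'll hand in.

```bash
python3 -c "
from station import sign_off
print(sign_off())"
```

```text
the job is handed in; nothing more can be done
None
```

The hearth's back wall is built from all five bricks (three below, two over the joints), the lid is back fully home on the empty tin, and I handed the job in at about 80 s with the arm clear.

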